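# Feel out a tilted stage and hold a sample slide flush on it

### The job

Pick up the sample slide by its orange grip and feel out the slope of the tilting stage: touch the tip of the slide's brass pin gently on the red dot, then on the blue dot. Then tilt the slide to match the slope and hold it flush and square inside the black outline, pin pointing uphill, with a light steady push; finish still holding it there in the gripper, and leave the stage's angle and the other things on the bench as they are.

Things in the scene. Friction and masses are not known exactly. Their poses are not given: they have to be found in the camera images.
- slide: loose sample slide, 60 to 130 g, flat on the bench at first: rigid plate 76 x 40 x 6 mm (x, y, z), glass underside; origin at the centre of the underside, z up, x lengthwise. At its centre an orange upright grip block with black ribs, 30 mm long (x), 12 mm thick (y), z = 6 to 46 mm: grip it across its thickness. A thin brass feeler pin leaves the +x end; flush, it stays clear of the stage
- pin_tip (a point): centre of the brass ball (6 mm) at the pin's end, at (58, 0, 5) mm in the slide's frame, same axes; the ball touches a surface when this point is 3 mm from it. With the slide held level (or at least 7 degrees flatter than the slope) and the pin pointing uphill, the ball meets the slope first
- stage_face (a point): centre of the stage's white upper face, 95 mm above the bench, 110 mm (x) by 70 mm (y), plate 8 mm thick. z is its outward normal, x straight uphill (away from the robot, within 0.3 rad of yaw), y across. Inclined 12 to 23 degrees, differently each time; clamped, does not give. A thin black outline about 82 x 45 mm centred here marks the place of the slide's plate
- red_dot (a point): centre of the red dot (14 mm diameter) on the stage's face, 22 mm downhill from the face's centre; same axes as stage_face
- blue_dot (a point): centre of the blue dot (14 mm diameter) on the stage's face, 30 mm uphill from the face's centre; same axes as stage_face
- mouse: black computer mouse, 104 x 60 x 36 mm, loose, to be left alone; origin under its centre
- crucible: small white ceramic crucible, 38 mm wide, 30 mm high, loose, to be left alone; origin under its centre
- stopper_blue: blue stopper, 26 mm wide, 28 mm high, loose, to be left alone; origin under its centre
- stage_foot: the whole tilting stage, fixed to the bench on a dark foot 100 x 100 x 12 mm; origin under its centre on the bench, straight below stage_face, x towards the uphill side, z up. Two round cheeks beside the plate reach 86 mm above the bench, with black knobs out to 53 mm either side (y)

How it is judged:
On the way, in this order (a step that is already met when the one before it is completed fails the run):
1. the slide is lifted in the gripper (height (world z) of slide above 0.03 m and contact force between slide and the fingers above 1 N), for 0.1 s.
2. the pin's tip touches the red dot (distance between pin_tip and red_dot below 0.01 m and z of pin_tip in the frame of stage_face below 0.0042 m and contact force between slide and stage_foot above 0.2 N and contact force between slide and the fingers above 1 N), for 0.1 s.
3. the pin's tip touches the blue dot (distance between pin_tip and blue_dot below 0.01 m and z of pin_tip in the frame of stage_face below 0.0042 m and contact force between slide and stage_foot above 0.2 N and contact force between slide and the fingers above 1 N), for 0.1 s.
At the end, for the whole second after the job is handed in: slide flush on the stage (tilt within 0.05 rad, underside centre within 2.5 mm of the face), centred within 10 mm each way, turned under 0.15 rad, pin uphill, pushed on it with 1 to 30 N, at rest, still gripped by the fingers; stage moved under 4 mm (angle between the z axis of slide and the z axis of stage_face, either way round below 0.05 rad and angle between the x axis of slide and the x axis of stage_face, either way round below 0.15 rad and x of slide in the frame of stage_face between -0.01 and 0.01 m and y of slide in the frame of stage_face between -0.01 and 0.01 m and z of slide in the frame of stage_face between -0.003 and 0.0025 m and x of pin_tip in the frame of stage_face above 0.03 m and contact force between slide and stage_foot between 1 and 30 N and contact force between slide and the fingers above 2 N and linear speed of slide below 0.02 m/s and distance of blue_dot from where it was at the start of the episode below 0.004 m); the arm keeps its last pose, push and grip.
It fails at once if the slide was rammed against the stage (over 50 N) (contact force between slide and stage_foot above 50 N).
It fails at once if the stage's angle was shifted (distance of blue_dot from where it was at the start of the episode above 0.004 m).
It fails at once if a bystander was moved more than 30 mm (distance of any of mouse, crucible, stopper_blue from where it was at the start of the episode above 0.03 m).
It also fails if it takes over 51 s, if anything falls off the work surface, if the arm or the gripper's body presses on something with over 40 N, if the wrist force passes 120 N, or if a joint passes its speed limit or range.

### The arm

A 6-joint arm with a two-finger parallel gripper is mounted at the origin on a cart in front of the work surface, level with it; the furniture and walls round the work are solid. World frame = base frame: x ahead of the robot, y to its left, z up, the work surface at z = 0. Lengths are in m, angles in rad, forces in N, time in s.
With the tool pointing down it reaches from about 0.3 to 0.825 m from the base axis. Payload 5.4 kg.
Tool frame: the origin (TCP) lies on the centre line of the jaws, within the pads' length; the fingertips stand bot.tcp_to_tips ahead of it and the grasp point (between the pads) lies 2 mm behind it (bot.tcp_to_tips is the distance from the TCP to the fingertips, in m); z points along the fingers, y is the line along which they close (so a half turn about z gives the same grasp; the last joint's range is limited). The gripper opens to 92 mm and grips with 3 to 60 N. Pads are 20 mm wide; open, the fingers measure 128 mm over their backs; the gripper's body (75 mm by 189 mm) begins 69 mm behind the grasp point.
Start: joints at [0.9, 0.158, 1.597, -0, 1.386, -0.21], TCP at [0.256, 0.515, 0.232] pointing down, gripper open.
Joint ranges: [-2.91, 2.91], [-0.94, 2.29], [0.18, 2.7], [-1.29, 4.43], [0.17, 2.64], [-3, 3]. Speed limits (rad/s): [2.57, 2.57, 3.14, 3.14, 3.14, 3.14].

### API

Orientations are given as a unit quaternion [w, x, y, z].
In Python, from cell import readout, vision, job, bot gives the robot as it stands.
- The arm moves only by the tool move_arm, never from a script. Its argument "deltas" is a list of rows, each a list of 3 entries, a list of its own where there are three numbers: the turn, a rotation vector about the tool's x, y, z in a scale on which 1.0 is 2 rad, then the shift along the tool's x, y, z in shares of 600 mm (1.0 is 600 mm), then the finger opening in cm, from 0 to 9.19. A call has 1 to 10 rows; each row is the pose to reach, as a shift and turn from the pose commanded when the call began, along the tool's axes at that moment; what a row does not reach only later rows make up. A row lasts 1/10 s, in which the tool goes at most 50 mm and 8.59 degrees, less where a joint would pass 70% of its speed; a pose out of reach is approached as far as the arm can. A shift or turn number past 1, either way, is cut back to 1. A call with a gripper value outside its range is refused whole. The fingers move at their own pace and stop on an object; "newtons" is the grip in N (left out, the last holds). Time passes only in rows, so rows that repeat a pose let the fingers close. It gives the time, the measured TCP pose, the force, the opening and the grip force at its end, in the units of the state.
- readout.observe(): the state, without advancing time (a new reading comes with each control period).
- vision.read_camera(name): name is "scene" or "top"; returns the picture (384x512x3 uint8, blue, green, red); there is no depth.
- vision.camera_params(name): a dict with "fx", "fy", "cx", "cy" (pixels), "R" (3x3) and "t" (3): a world point X has camera coordinates R X + t. Camera axes: x right, y down, z forward; pixel columns grow to the right and rows downward; lengths in m; the calibration is good to about 2 mm. A picture is of the moment at which its call begins. camera_params takes no time and is no camera call.
- job.close_job(): hands the job in; it is judged then, once.
Trained networks look in the newest picture that a camera, given by its name, has taken for a name from the list of things; names that differ only in an ending like _2 or _b are one class to them, and where a whole thing is asked for, a point or a joint stands for the part that bears it (a point fixed in the world has none). Each returns a list of dicts, best first, with "p" (0 to 1); they miss things now and then, are a little off and sometimes report something else, mostly with a low value. They report only what shows in the picture. A call takes as long as a camera call.
- vision.find_in(camera, name): "box" ([left, top, right, bottom] in pixels, round what is visible of it).
- vision.trace(camera, name): "mask" (384x512 bool, what is visible of it) and "box" ([left, top, right, bottom] in pixels, round what is visible of it).
The state is a dict: "clock": time; "joints": joint angles; "qd": joint speeds; "tau": joint torques, N m; "tool_pos": TCP position; "eef_rot": TCP orientation; "ft_force": force on the tool from outside, world axes, zero at the start; "moment": the same for the moment, N m; "finger_gap": finger opening in m; "grasp_force": force on a finger pad.
Only numpy, scipy, OpenCV 4.12 (cv2) and the standard library are available. Lean on these libraries where they do the work, as an engineer would, in place of code of your own. Each camera call takes 0.05 s, during which the arm holds its last target. There are 200 camera calls.

## Working session

There is one attempt and no reset: what is moved stays moved. The work goes in short steps, Python scripts to look and compute and a tool call to move; the robot and the scene stay as the last step left them, time stands still between calls to the robot, and variables do not carry over. Pictures are saved under pics/ and viewed, at most 10 in all, crops included, and the job is handed in when it is done.

Besides the shell and the picture viewer there is one more tool, called after "Call:" as a command line: name --argument value ..., lists and objects as JSON in quotes. move_arm: Moves the arm, as the interface text tells. Its arguments: {"type":"object","properties":{"deltas":{"type":"array"},"newtons":{"type":"number"}},"required":["deltas"]}

```bash
ls; mkdir -p pics
python3 - <<'E'
from cell import readout, vision, job, bot
import cv2,numpy as np
print(bot.tcp_to_tips, readout.observe())
a=vision.read_camera("scene");b=vision.read_camera("top")
cv2.imwrite("pics/s.png",a);cv2.imwrite("pics/t.png",b)
for c in("scene","top"):
    p=vision.camera_params(c);print(c,p["fx"],p["fy"],p["cx"],p["cy"],np.round(p["R"],4).tolist(),np.round(p["t"],4).tolist())
    for n in["slide","pin_tip","red_dot","blue_dot","mouse","crucible","stopper_blue","stage_foot"]:
        try: print(n,[(np.round(d["box"],1).tolist(),round(d["p"],2)) for d in vision.find_in(c,n)[:2]])
        except Exception as e: print(n,e)
E
```

```text
pics
0.017 {'clock': 0.0, 'joints': array([ 8.99889909e-01,  1.59044810e-01,  1.59822829e+00,  3.89883497e-05,
        1.38620692e+00, -2.10093174e-01]), 'qd': array([-4.17442071e-04, -1.76246111e-03,  2.74855850e-03, -8.45496151e-04,
       -1.26891198e-03, -2.41912134e-06]), 'tau': array([-6.41303723e-04, -3.85561860e+01, -3.22111166e+01,  7.00298441e-02,
        3.77460499e-02, -1.33703211e-04]), 'tool_pos': array([0.2553148 , 0.51454259, 0.23062326]), 'eef_rot': array([-4.19709112e-04,  2.28376818e-01,  9.73572359e-01, -8.45428243e-04]), 'ft_force': array([-0.20431893,  0.59169413, -1.42523498]), 'moment': array([-0.00671879, -0.01733056,  0.02383213]), 'grasp_force': 0.0, 'finger_gap': 0.09166928975729047}
scene 471.5582244824541 471.5582244824541 249.41388490986117 189.73515707682765 [[0.8755, -0.483, 0.0149], [-0.2828, -0.5371, -0.7947], [0.3918, 0.6915, -0.6069]] [-0.4482, 0.2143, 1.3981]
slide [([211.1, 184.6, 231.4, 207.4], 0.62)]
pin_tip [([209.2, 183.3, 234.4, 200.3], 0.53)]
red_dot [([266.8, 209.1, 307.0, 236.9], 0.62)]
blue_dot [([267.5, 204.7, 306.8, 236.2], 0.55), ([2
[... 175 characters left out ...]
.0, 254.9], 0.73)]
top 367.1167077776589 367.1167077776589 256.45541774039174 183.3454962566695 [[0.0144, -0.9995, 0.029], [-0.9969, -0.0166, -0.0768], [0.0773, -0.0278, -0.9966]] [-0.0287, 0.5254, 1.0283]
slide [([206.1, 188.6, 218.5, 218.2], 0.96)]
pin_tip [([204.4, 187.3, 218.7, 218.8], 0.85), ([294.8, 159.0, 340.2, 198.7], 0.58)]
red_dot [([306.5, 159.6, 338.1, 202.2], 0.57), ([109.2, 193.0, 139.0, 231.4], 0.28)]
blue_dot [([304.3, 154.5, 334.9, 200.8], 0.85)]
mouse [([296.9, 157.2, 342.4, 199.8], 0.62), ([111.7, 195.6, 140.1, 229.4], 0.56)]
crucible [([365.9, 206.8, 377.1, 218.2], 0.6)]
stopper_blue [([297.7, 157.2, 340.1, 200.1], 0.55)]
stage_foot [([295.6, 158.0, 341.0, 199.4], 0.76)]
```

Run:
```python
import cv2,numpy as np
a=cv2.imread("pics/s.png");b=cv2.imread("pics/t.png")
A=cv2.resize(a[140:300,165:325],(560,560),interpolation=2)
cv2.imwrite("pics/s1.png",A)
cv2.imwrite("pics/t1.png",cv2.resize(b[145:245,195:395],(800,400),interpolation=2))
```

```text
(no output)
```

View pics/s1.png

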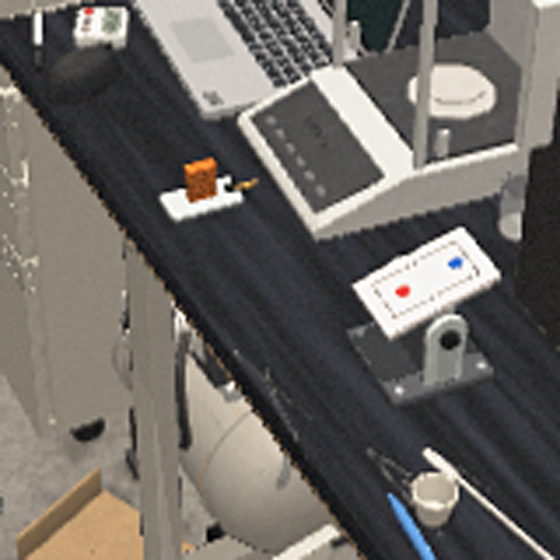

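View pics/t1.png

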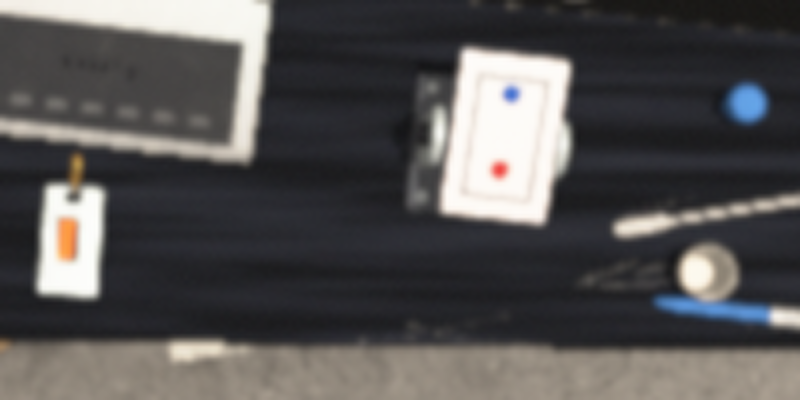

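View pics/t.png

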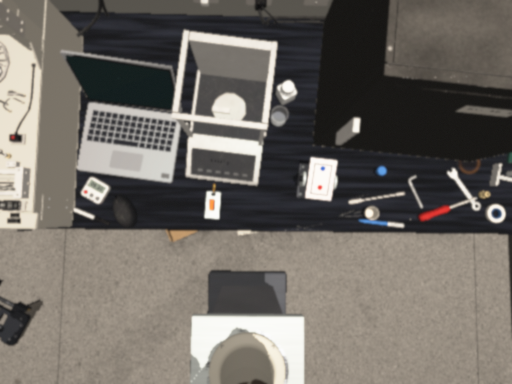

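Scene: slide at about (212,205) in the top image, pin away from the robot (tip at 213.7,184). The stage is at (320,178), with the red dot at (320,187) and the blue dot at (323,168). The crucible is at (372,213), the stopper at (382,171) and the mouse at (124,209). I'll fit slide and stage models to both views.

```bash
cat > fit.py <<'E'
import cv2,numpy as np
from scipy.optimize import least_squares
from cell import vision
P={c:vision.camera_params(c) for c in("scene","top")}
def proj(c,X):
    p=P[c];q=np.asarray(X)@np.array(p["R"]).T+p["t"]
    return np.c_[p["fx"]*q[:,0]/q[:,2]+p["cx"],p["fy"]*q[:,1]/q[:,2]+p["cy"]]
def rot(yaw,t):
    c,s=np.cos(yaw),np.sin(yaw);ct,st=np.cos(t),np.sin(t)
    return np.array([[c,-s,0],[s,c,0],[0,0,1]])@np.array([[ct,0,-st],[0,1,0],[st,0,ct]])
def rect(lx,ly,z): return np.array([[1,1,0],[1,-1,0],[-1,-1,0],[-1,1,0]])*[lx/2,ly/2,0]+[0,0,z]
def cover(poly,shape,x0,y0,k=8):
    m=np.zeros((shape[0]*k,shape[1]*k),np.uint8)
    pts=np.round(((poly-[x0,y0]+0.5)*k-0.5)*16).astype(np.int32)
    cv2.fillConvexPoly(m,pts,255,shift=4)
    return cv2.GaussianBlur(cv2.resize(m,shape[::-1],interpolation=cv2.INTER_AREA).astype(float)/255,(0,0),.6)
E
cat > f1.py <<'E'
from fit import *
im={"scene":cv2.imread("pics/s.png").astype(float),"top":cv2.imread("pics/t.png").astype(float)}
def cent(c,box,f):
    x0,y0,x1,y1=box;s=im[c][y0:y1,x0:x1];w=np.clip(f(s),0,None);w[w<.25*w.max()]=0
    yy,xx=np.mgrid[y0:y1,x0:x1];return np.array([(w*xx).sum(),(w*yy).sum()])/w.sum()
red=lambda s:s[...,2]-np.maximum(s[...,0],s[...,1])-15
blu=lambda s:s[...,0]-s[...,2]-30
D={"top":[cent("top",(311,178,330,195),red),cent("top",(313,161,332,175),blu)],
"scene":[cent("scene",(272,216,288,230),red),cent("scene",(288,208,302,222),blu)]}
print({k:np.round(v,2).tolist() for k,v in D.items()})
box={"top":(298,152,346,206),"scene":(258,196,314,242)}
W={}
for c,(x0,y0,x1,y1) in box.items():
    s=im[c][y0:y1,x0:x1].max(2)   # dots stay brightish
    W[c]=np.clip((s-60)/(np.percentile(s,90)-60),0,1)
def stage(v):
    R=rot(v[2],v[3]);o=np.array([v[0],v[1],.095]);return R,o
def res(v,full=False):
    R,o=stage(v);r=[];pix=[]
    for c in P:
        d=proj(c,np.array([[-.022,0,0],[.03,0,0]])@R.T+o)-D[c];r.append(2*d.ravel());pix.append(d)
        x0,y0,x1,y1=box[c];poly=proj(c,rect(.11,.07,0)@R.T+o)
        m=cover(poly,(y1-y0,x1-x0),x0,y0);
        far=cv2.dilate((m>.02).astype(np.uint8),np.ones((3,3)))>0
        r.append(((m-W[c])*far*1.).ravel())
    if full: print(np.round(np.vstack(pix),2).tolist(),[np.sum(r[i]**2).round(2) for i in(1,3)])
    return np.concatenate(r)
best=None
from scipy.optimize import minimize
for t in(.22,.3,.38):
    q=minimize(lambda u:np.sum(res(u*[.01,.01,.1,.1])**2),np.array([53,-18,-1,t*10.]),method="Nelder-Mead",options=dict(xatol=1e-3,fatol=1e-3,maxiter=600))
    v=q.x*[.01,.01,.1,.1];print(np.round(v,4),round(q.fun,2));res(v,True)
    if best is None or q.fun<best[0]: best=(q.fun,v)
# slide
sb={"top":(200,180,226,226),"scene":(206,180,242,208)}
O={"top":cent("top",(203,194,220,214),lambda s:s[...,2]-s[...,0]-60),"scene":cent("scene",(213,180,230,200),lambda s:s[...,2]-s[...,0]-40)}
S={c:np.clip((im[c][y0:y1,x0:x1].max(2)-60)/150,0,1) for c,(x0,y0,x1,y1) in sb.items()}
def sres(v,full=False):
    R=rot(v[2],0);o=np.array([v[0],v[1],0]);r=[]
    for c in P:
        x0,y0,x1,y1=sb[c];sh=(y1-y0,x1-x0)
        m=cover(proj(c,rect(.076,.04,.006)@R.T+o),sh,x0,y0)
        g=np.vstack([rect(.03,.012,z)@R.T+o for z in(.006,.046)])
        h=cv2.convexHull(proj(c,g).astype(np.float32))[:,0]
        gm=cover(h.astype(float),sh,x0,y0);m=np.where(gm>.3,S[c],m)
        yy,xx=np.mgrid[y0:y1,x0:x1];ctr=np.array([(gm*xx).sum(),(gm*yy).sum()])/gm.sum()
        far=cv2.dilate((m>.05).astype(np.uint8),np.ones((3,3)))>0
        r+=[((m-S[c])*far).ravel(),(ctr-O[c])]
        if full: print(c,np.round(ctr-O[c],2),np.sum(r[-2]**2).round(2),"pin",proj(c,np.array([[.058,0,.005]])@R.T+o).round(1))
    return np.concatenate(r)
q=minimize(lambda u:np.sum(sres(u*[.01,.01,.1])**2),np.array([46,12,-1.]),method="Nelder-Mead",options=dict(xatol=1e-3,fatol=1e-3,maxiter=600))
v=q.x*[.01,.01,.1];print("slide",np.round(v,4),round(q.fun,2));sres(v,True)
E
python3 f1.py
```

```text
{'top': [[319.46, 186.99], [322.29, 168.02]], 'scene': [[279.64, 222.82], [294.61, 214.72]]}
[ 0.534  -0.1894 -0.0974  0.2191] 87.38
[[0.57, -0.33], [0.87, 0.72], [-0.09, 0.29], [-0.2, 0.05]] [np.float64(41.44), np.float64(38.58)]
[ 0.5338 -0.1895 -0.0975  0.2989] 71.94
[[0.65, 0.1], [0.73, 0.23], [-0.15, 0.22], [0.01, 0.24]] [np.float64(26.33), np.float64(41.04)]
[ 0.5336 -0.189  -0.0997  0.3567] 83.98
[[0.59, 0.28], [0.46, -0.2], [-0.43, 0.18], [-0.04, 0.46]] [np.float64(29.12), np.float64(50.43)]
slide [ 0.4622  0.1053 -0.11  ] 42.26
scene [0.36 1.83] 14.87 pin [[237.9 192.6]]
top [0.13 0.69] 23.44 pin [[214.9 185.1]]
```

```bash
cat > h.py <<'E'
import numpy as np,json,os
from scipy.spatial.transform import Rotation as Ro
from cell import readout
F="cmd.json"
def load():
    if os.path.exists(F):
        d=json.load(open(F));return Ro.from_quat(d["q"]),np.array(d["p"])
    return Ro.from_quat([.2280,.97366,0,0]),np.array([.256,.515,.232])
def moved(rv,cm):   # record a commanded delta
    R,p=load();json.dump(dict(q=(R*Ro.from_rotvec(rv)).as_quat().tolist(),p=(p+R.apply(np.array(cm)/100)).tolist()),open(F,"w"))
def meas():
    s=readout.observe();w,x,y,z=s["eef_rot"];return Ro.from_quat([x,y,z,w]),s["tool_pos"],s
def down(yaw,tilt):  # tool for a slide with this yaw, tilt; tool x=-slide x, y=slide y, z=-slide z
    from fit import rot
    return Ro.from_matrix(rot(yaw,tilt)@np.diag([-1.,1,-1]))
def plan(Rt,pt):
    R,p=load();print("turn",np.round((R.inv()*Rt).as_rotvec(),4),"cm",np.round(R.inv().apply(np.array(pt)-p)*100,2))
def err():
    R,p=load();Rm,pm,s=meas();print("t",round(float(s["clock"]),2),"pm",pm.round(4),"dp mm",((pm-p)*1e3).round(2),"drot",(R.inv()*Rm).as_rotvec().round(4),"F",s["ft_force"].round(2),"M",s["moment"].round(3),"gap",round(s["finger_gap"],4),"g",round(float(s["grasp_force"]),1))
E
python3 -c "
from h import *
err();plan(down(-.09,0),[.462,.106,.13])"
```

```text
t 0.9 pm [0.2557 0.515  0.2316] dp mm [-0.33  0.03 -0.38] drot [-0.0001 -0.      0.0007] F [-0.14 -0.55 -0.6 ] M [ 0.019 -0.028 -0.018] gap 0.0919 g 0.0
turn [ 0.    0.   -0.37] cm [-36.62 -27.5   10.2 ]
```

The manual's scale: shifts go in shares of 600 mm and turns go in shares of 2 rad. Converting my numbers, -36.6 cm is -0.61, -27.5 cm is -0.4583, -0.37 rad is -0.185.

Call:
move_arm --deltas '[[[0,0,-0.05],[-0.0667,-0.05,0],9],[[0,0,-0.1],[-0.1333,-0.1,0],9],[[0,0,-0.15],[-0.2,-0.15,0],9],[[0,0,-0.185],[-0.2667,-0.2,0.0083],9],[[0,0,-0.185],[-0.3333,-0.25,0.0333],9],[[0,0,-0.185],[-0.4,-0.3,0.05],9],[[0,0,-0.185],[-0.4667,-0.35,0.0833],9],[[0,0,-0.185],[-0.5333,-0.4,0.1167],9],[[0,0,-0.185],[-0.5917,-0.4433,0.15],9],[[0,0,-0.185],[-0.61,-0.4583,0.17],9]]'

```text
clock: 1.9
tool_pos: [0.4623, 0.1029, 0.1289]
eef_rot: [0.0, 0.047, 0.999, -0.0]
ft_force: [0.7, 0.2, 0.1]
finger_gap: 0.09
grasp_force: 0.0
```

Run:
```python
from h import *
moved([0,0,-.37],[-36.6,-27.5,10.2]);err()
import cv2
from cell import vision
for c,(x0,x1,y0,y1) in dict(scene=(180,280,130,230),top=(170,270,145,245)).items():
    im=vision.read_camera(c);cv2.imwrite(f"pics/b_{c}.png",im)
    globals()[c]=cv2.resize(im[y0:y1,x0:x1],(400,400),interpolation=2)
cv2.imwrite("pics/b.png",np.hstack([scene,top]));err()
plan(down(-.09,0),[.462,.106,.028])
```

```text
t 1.9 pm [0.4623 0.1029 0.1289] dp mm [ 0.47 -3.19 -1.1 ] drot [ 0.0006 -0.0006  0.0037] F [0.68 0.21 0.11] M [ 0.067 -0.023 -0.028] gap 0.09 g 0.0
t 2.0 pm [0.4607 0.1036 0.1277] dp mm [-1.12 -2.49 -2.33] drot [0.0006 0.0036 0.0051] F [-0.83  0.8   0.2 ] M [0.021 0.005 0.008] gap 0.0901 g 0.0
turn [ 0.  0. -0.] cm [-2.00e-02 -1.00e-02  1.02e+01]
```

View pics/b.png

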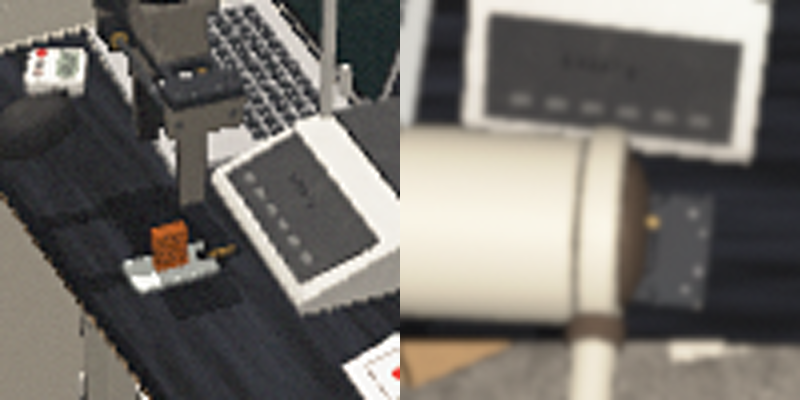

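The gripper hangs over the slide: orange grip at about (170,245) in the left crop, near finger at (190,170). The balance stays clear of it. Descending.

Scaled: 10 cm is 0.1667, 8.5 cm is 0.1417.

Call:
move_arm --deltas '[[[0,0,0],[0,0,0.05],9],[[0,0,0],[0,0,0.1],9],[[0,0,0],[0,0,0.1417],9],[[0,0,0],[0,0,0.1667],9],[[0,0,0],[0,0,0.1667],9],[[0,0,0],[0,0,0.1667],5],[[0,0,0],[0,0,0.1667],2.5],[[0,0,0],[0,0,0.1667],0.8],[[0,0,0],[0,0,0.1667],0.8],[[0,0,0],[0,0,0.1667],0.8]]' --newtons 35

```text
clock: 3.0
tool_pos: [0.4616, 0.1059, 0.0301]
eef_rot: [0.0, 0.045, 0.999, 0.0]
ft_force: [0.1, -0.9, 1.0]
finger_gap: 0.052
grasp_force: 0.0
```

Run:
```python
from h import *
moved([0,0,0],[0,0,10]);err()
```

```text
t 3.0 pm [0.4616 0.1059 0.0301] dp mm [-0.25 -0.15  0.09] drot [-0.0001 -0.0009  0.0008] F [ 0.07 -0.94  0.99] M [0.028 0.058 0.02 ] gap 0.052 g 0.0
```

Call:
move_arm --deltas '[[[0,0,0],[0,0,0],0.5],[[0,0,0],[0,0,0],0.5],[[0,0,0],[0,0,0],0.5],[[0,0,0],[0,0,0],0.5],[[0,0,0],[0,0,0],0.5],[[0,0,0],[0,0,0],0.5],[[0,0,0],[0,0,0],0.5],[[0,0,0],[0,0,0],0.5]]' --newtons 35

```text
clock: 3.8
tool_pos: [0.4612, 0.106, 0.0296]
eef_rot: [-0.0, 0.045, 0.999, 0.0]
ft_force: [0.1, 0.0, -0.2]
finger_gap: 0.0122
grasp_force: 35.0
```

Run:
```python
from h import *
err()
```

```text
t 3.8 pm [0.4612 0.106  0.0296] dp mm [-0.63 -0.14 -0.43] drot [-0.      0.      0.0007] F [ 0.15  0.04 -0.2 ] M [ 0.05  -0.057 -0.035] gap 0.0122 g 35.0
```

```bash
cat >> h.py <<'E'
C=np.array([.534,-.1895,.095]);YAW=-.0975
def horiz(a): return C[:2]+a*np.array([np.cos(YAW),np.sin(YAW)])
E
python3 - <<'E'
from h import *
a=horiz(-.08);print(a);plan(down(YAW,0),[*a,.175])
E
```

```text
[ 0.45437995 -0.18171235]
turn [0.     0.     0.0075] cm [ -1.84 -28.73 -14.5 ]
```

Scaled: -28.7 cm is -0.4783, -14.5 cm is -0.2417, 0.0075 rad is 0.0038.

Call:
move_arm --deltas '[[[0,0,0],[0,0,-0.05],0.5],[[0,0,0],[0,0,-0.1167],0.5],[[0,0,0],[0,0,-0.1833],0.5],[[0,0,0.0038],[-0.0033,-0.0667,-0.2333],0.5],[[0,0,0.0038],[-0.01,-0.15,-0.2417],0.5],[[0,0,0.0038],[-0.015,-0.2333,-0.2417],0.5],[[0,0,0.0038],[-0.02,-0.3167,-0.2417],0.5],[[0,0,0.0038],[-0.025,-0.4,-0.2417],0.5],[[0,0,0.0038],[-0.03,-0.4583,-0.2417],0.5],[[0,0,0.0038],[-0.03,-0.4783,-0.2417],0.5]]'

```text
clock: 4.8
tool_pos: [0.4527, -0.1847, 0.1746]
eef_rot: [0.0, 0.051, 0.999, -0.0]
ft_force: [-0.6, -0.4, -0.8]
finger_gap: 0.0121
grasp_force: 35.0
```

Call:
move_arm --deltas '[[[0,0,0],[0,0,0],0.5],[[0,0,0],[0,0,0],0.5]]'

```text
clock: 5.0
tool_pos: [0.453, -0.1803, 0.1742]
eef_rot: [-0.0, 0.049, 0.999, 0.001]
ft_force: [0.2, 1.0, -1.0]
finger_gap: 0.0116
grasp_force: 35.0
```

Run:
```python
from h import *
from fit import *
moved([0,0,.0075],[-1.8,-28.7,-14.5]);err()
Rm,pm,_=meas()
out=[]
for c,(x0,x1,y0,y1) in dict(scene=(240,320,165,245),top=(290,370,145,225)).items():
    im=vision.read_camera(c);cv2.imwrite(f"pics/c_{c}.png",im)
    out.append(cv2.resize(im[y0:y1,x0:x1],(400,400),interpolation=2))
    # predicted points: slide frame = tool with axes flipped
    Rs=Rm.as_matrix()@np.diag([-1.,1,-1]);o=pm-Rs@[0,0,.0298]
    pts=np.vstack([[.058,0,.005],rect(.076,.04,.006)])@Rs.T+o
    print(c,((proj(c,pts)-[x0,y0]+.5)*5-.5).round(0).tolist())
cv2.imwrite("pics/c.png",np.hstack(out))
```

```text
t 5.0 pm [ 0.453  -0.1803  0.1742] dp mm [-1.01  1.11 -0.78] drot [-0.0012  0.0008  0.0003] F [ 0.22  1.   -0.97] M [ 0.106 -0.025 -0.006] gap 0.0116 g 35.0
scene [[204.0, 213.0], [159.0, 200.0], [189.0, 240.0], [68.0, 273.0], [40.0, 231.0]]
top [[170.0, 209.0], [127.0, 244.0], [206.0, 253.0], [191.0, 405.0], [112.0, 396.0]]
```

View pics/c.png

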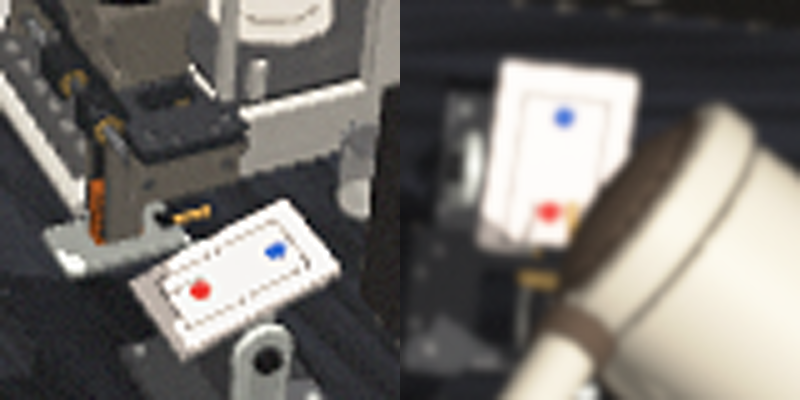

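The scene crop shows the pin tip at (208,211) against a predicted (204,213), and the top crop shows it at (173,212) against (170,209). The slide therefore sits in the hand as modelled, within about 2 mm. Descending to just above the red dot.

Run:
```python
from h import *
a=horiz(-.08);plan(down(YAW,0),[a[0],a[1]+.001,.122])
```

```text
turn [ 0.  0. -0.] cm [-0.03  0.07  5.3 ]
```

Scaled: 5.2 cm is 0.0867, 1.5 cm is 0.025.

Call:
move_arm --deltas '[[[0,0,0],[0,0.0017,0.025],0.5],[[0,0,0],[0,0.0017,0.05],0.5],[[0,0,0],[0,0.0017,0.0717],0.5],[[0,0,0],[0,0.0017,0.0833],0.5],[[0,0,0],[0,0.0017,0.0867],0.5],[[0,0,0],[0,0.0017,0.0867],0.5],[[0,0,0],[0,0.0017,0.0867],0.5]]' --newtons 60

```text
clock: 5.8
tool_pos: [0.4537, -0.1808, 0.1233]
eef_rot: [0.0, 0.049, 0.999, -0.0]
ft_force: [-0.3, -0.1, -0.3]
finger_gap: 0.0116
grasp_force: 60.0
```

Run:
```python
from h import *
moved([0,0,0],[0,.1,5.2]);err()
from cell import vision
import cv2
out=[]
for c,(x0,x1,y0,y1) in dict(scene=(240,320,180,260),top=(290,370,145,225)).items():
    im=vision.read_camera(c);out.append(cv2.resize(im[y0:y1,x0:x1],(400,400),interpolation=2))
cv2.imwrite("pics/d.png",np.hstack(out));err()
```

```text
t 5.8 pm [ 0.4537 -0.1808  0.1233] dp mm [-0.39 -0.39  0.26] drot [ 0.0006 -0.001   0.0007] F [-0.31 -0.12 -0.28] M [0.023 0.005 0.028] gap 0.0116 g 60.0
t 5.9 pm [ 0.4537 -0.1808  0.1233] dp mm [-0.4  -0.47  0.3 ] drot [ 0.0007 -0.0012  0.0008] F [-0.63  0.01 -0.53] M [ 0.014  0.012 -0.007] gap 0.0118 g 60.0
```

View pics/d.png

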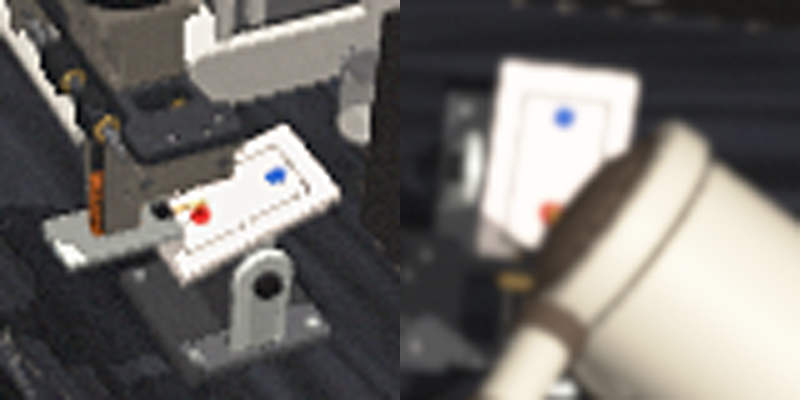

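The pin tip is at (203,206) in the scene crop, just above the red dot at (201,214). Feeling downward.

Scaled: 0.3 cm is 0.005, 0.2 cm is 0.0033.

Call:
move_arm --deltas '[[[0,0,0],[0,0,0.0017],0.5],[[0,0,0],[0,0,0.0033],0.5],[[0,0,0],[0,0,0.005],0.5],[[0,0,0],[0,0,0.005],0.5]]'

```text
clock: 6.3
tool_pos: [0.4531, -0.1805, 0.1194]
eef_rot: [-0.0, 0.049, 0.999, 0.0]
ft_force: [0.2, 0.6, -1.2]
finger_gap: 0.0116
grasp_force: 60.0
```

Scaled: 0.15 cm is 0.0025, 0.1 cm is 0.0017.

Call:
move_arm --deltas '[[[0,0,0],[0,0,0.0008],0.5],[[0,0,0],[0,0,0.0017],0.5],[[0,0,0],[0,0,0.0025],0.5],[[0,0,0],[0,0,0.0025],0.5]]'

```text
clock: 6.7
tool_pos: [0.4532, -0.1805, 0.118]
eef_rot: [-0.0, 0.049, 0.999, 0.0]
ft_force: [-0.2, -0.1, -1.5]
finger_gap: 0.0118
grasp_force: 60.0
```

Run:
```python
from h import *
moved([0,0,0],[0,0,.45]);err()
```

```text
t 6.7 pm [ 0.4532 -0.1805  0.118 ] dp mm [-0.88 -0.11 -0.48] drot [-0.      0.0001  0.0008] F [-0.16 -0.12 -1.46] M [ 0.035 -0.003 -0.   ] gap 0.0118 g 60.0
```

Scaled: 0.1 cm is 0.0017, 0.05 cm is 0.0008.

Call:
move_arm --deltas '[[[0,0,0],[0,0,0.0008],0.5],[[0,0,0],[0,0,0.0017],0.5],[[0,0,0],[0,0,0.0017],0.5]]'

```text
clock: 7.0
tool_pos: [0.4532, -0.1805, 0.117]
eef_rot: [-0.0, 0.049, 0.999, 0.0]
ft_force: [0.3, 0.1, -1.2]
finger_gap: 0.0114
grasp_force: 60.0
```

Scaled: 0.1 cm is 0.0017, 0.05 cm is 0.0008.

Call:
move_arm --deltas '[[[0,0,0],[0,0,0.0008],0.5],[[0,0,0],[0,0,0.0017],0.5],[[0,0,0],[0,0,0.0017],0.5]]'

```text
clock: 7.3
tool_pos: [0.4532, -0.1805, 0.116]
eef_rot: [-0.0, 0.049, 0.999, 0.0]
ft_force: [-0.5, -0.3, -0.2]
finger_gap: 0.0116
grasp_force: 60.0
```

Run:
```python
from h import *
moved([0,0,0],[0,0,.2]);err()
```

```text
t 7.3 pm [ 0.4532 -0.1805  0.116 ] dp mm [-0.89 -0.12 -0.47] drot [-0.0001  0.0001  0.0007] F [-0.5  -0.25 -0.18] M [0.031 0.052 0.   ] gap 0.0116 g 60.0
```

Call:
move_arm --deltas '[[[0,0,0],[0,0,0.0008],0.5],[[0,0,0],[0,0,0.0008],0.5]]'

```text
clock: 7.5
tool_pos: [0.4533, -0.1806, 0.1157]
eef_rot: [0.0, 0.049, 0.999, -0.0]
ft_force: [-0.2, -0.4, 0.4]
finger_gap: 0.0114
grasp_force: 60.0
```

Scaled: 0.05 cm is 0.0008.

Call:
move_arm --deltas '[[[0,0,0],[0,0,0.0008],0.5],[[0,0,0],[0,0,0.0008],0.5]]'

```text
clock: 7.7
tool_pos: [0.4533, -0.1806, 0.1154]
eef_rot: [0.0, 0.049, 0.999, -0.0]
ft_force: [-2.1, 1.0, 2.8]
finger_gap: 0.012
grasp_force: 60.0
```

Run:
```python
from h import *
moved([0,0,0],[0,0,.1]);err()
```

```text
t 7.7 pm [ 0.4533 -0.1806  0.1154] dp mm [-0.72 -0.22 -0.06] drot [ 0.0002 -0.0002  0.0007] F [-2.06  0.99  2.8 ] M [0.165 0.14  0.087] gap 0.012 g 60.0
```

Contact felt (about 4 N). Hold briefly.

Scaled: 0.02 cm is 0.0003.

Call:
move_arm --deltas '[[[0,0,0],[0,0,0.0003],0.5],[[0,0,0],[0,0,0.0003],0.5],[[0,0,0],[0,0,0.0003],0.5]]'

```text
clock: 8.0
tool_pos: [0.4534, -0.1806, 0.1152]
eef_rot: [0.0, 0.049, 0.999, -0.0]
ft_force: [-3.1, 1.6, 4.1]
finger_gap: 0.0118
grasp_force: 60.0
```

Run:
```python
from h import *
moved([0,0,0],[0,0,.02]);err()
from cell import vision
import cv2
out=[]
for c,(x0,x1,y0,y1) in dict(scene=(255,305,200,250),top=(300,350,155,205)).items():
    im=vision.read_camera(c);out.append(cv2.resize(im[y0:y1,x0:x1],(400,400),interpolation=2))
cv2.imwrite("pics/e.png",np.hstack(out));err()
# blue: predicted
for t in(.26,.3,.34):
    u=.03*np.cos(t)-.003*np.sin(t);z=.095+.03*np.sin(t)+.003*np.cos(t)
    print(t,u-.058,z-.005+.0298)
a=horiz(.0278-.058);plan(down(YAW,0),[a[0]+.0008,a[1]+.001,.135])
```

```text
t 8.0 pm [ 0.4534 -0.1806  0.1152] dp mm [-0.7  -0.24 -0.07] drot [ 0.0002 -0.0003  0.0007] F [-3.06  1.65  4.15] M [0.206 0.168 0.065] gap 0.0118 g 60.0
t 8.1 pm [ 0.4534 -0.1806  0.1152] dp mm [-0.69 -0.25 -0.1 ] drot [ 0.0002 -0.0003  0.0007] F [-2.36  1.66  4.61] M [0.156 0.118 0.014] gap 0.0118 g 60.0
0.26 -0.029779542311641073 0.13041158649116819
0.3 -0.030226465946215843 0.131531615667217
0.34 -0.03071782131057206 0.13263287676080945
turn [ 0.  0. -0.] cm [-5.09 -0.02 -1.97]
```

View pics/e.png

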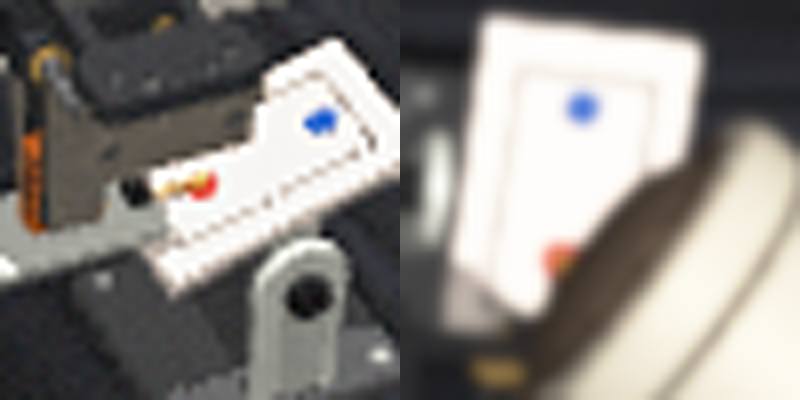

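The pin tip at (200,187) is on the red dot at (203,185). Lifting over to the blue dot.

Scaled: -5.1 cm is -0.085, -4 cm is -0.0667.

Call:
move_arm --deltas '[[[0,0,0],[0,0,-0.0167],0.5],[[0,0,0],[0,0,-0.05],0.5],[[0,0,0],[-0.0333,0,-0.0583],0.5],[[0,0,0],[-0.0667,0,-0.0583],0.5],[[0,0,0],[-0.085,0,-0.0583],0.5],[[0,0,0],[-0.085,0,-0.05],0.5],[[0,0,0],[-0.085,0,-0.0383],0.5],[[0,0,0],[-0.085,0,-0.035],0.5],[[0,0,0],[-0.085,0,-0.035],0.5],[[0,0,0],[-0.085,0,-0.035],0.5]]'

```text
clock: 9.1
tool_pos: [0.5036, -0.1854, 0.1358]
eef_rot: [-0.0, 0.049, 0.999, 0.0]
ft_force: [-0.1, -0.3, 0.0]
finger_gap: 0.0115
grasp_force: 60.0
```

Run:
```python
from h import *
moved([0,0,0],[-5.1,0,-2.1]);err()
from cell import vision
import cv2
out=[]
for c,(x0,x1,y0,y1) in dict(scene=(255,305,195,245),top=(300,350,155,205)).items():
    im=vision.read_camera(c);out.append(cv2.resize(im[y0:y1,x0:x1],(400,400),interpolation=2))
cv2.imwrite("pics/f.png",np.hstack(out))
```

```text
t 9.1 pm [ 0.5036 -0.1854  0.1358] dp mm [-1.27 -0.11 -0.55] drot [-0.0002  0.0004  0.0009] F [-0.12 -0.34  0.02] M [ 0.054  0.014 -0.004] gap 0.0115 g 60.0
```

View pics/f.png

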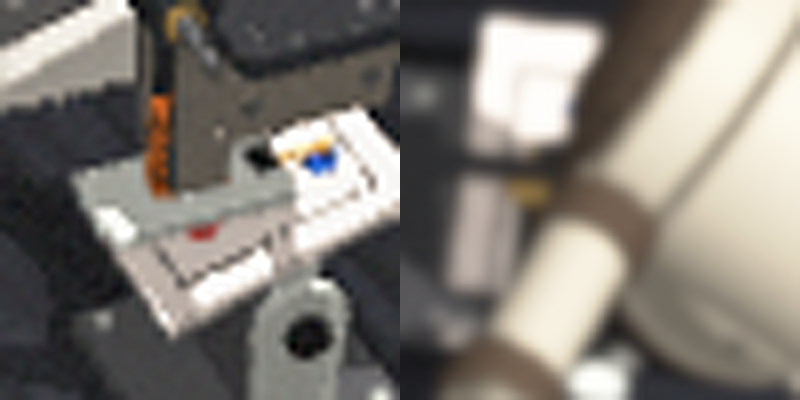

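The pin tip at (328,148) hovers just above the blue dot at (322,160). Feeling downward.

Scaled: 0.2 cm is 0.0033, 0.1 cm is 0.0017.

Call:
move_arm --deltas '[[[0,0,0],[0,0,0.0017],0.5],[[0,0,0],[0,0,0.0033],0.5],[[0,0,0],[0,0,0.0033],0.5]]'

```text
clock: 9.5
tool_pos: [0.5039, -0.1855, 0.1338]
eef_rot: [-0.0, 0.049, 0.999, 0.0]
ft_force: [0.1, -1.0, -1.3]
finger_gap: 0.0114
grasp_force: 60.0
```

Scaled: 0.1 cm is 0.0017, 0.05 cm is 0.0008.

Call:
move_arm --deltas '[[[0,0,0],[0,0,0.0008],0.5],[[0,0,0],[0,0,0.0017],0.5],[[0,0,0],[0,0,0.0017],0.5]]'

```text
clock: 9.8
tool_pos: [0.504, -0.1855, 0.1328]
eef_rot: [-0.0, 0.049, 0.999, 0.0]
ft_force: [-0.3, -0.4, -0.8]
finger_gap: 0.0118
grasp_force: 60.0
```

Scaled: 0.05 cm is 0.0008.

Call:
move_arm --deltas '[[[0,0,0],[0,0,0.0008],0.5],[[0,0,0],[0,0,0.0008],0.5]]'

```text
clock: 10.0
tool_pos: [0.504, -0.1855, 0.1323]
eef_rot: [-0.0, 0.049, 0.999, 0.0]
ft_force: [0.8, 0.2, -1.1]
finger_gap: 0.0118
grasp_force: 60.0
```

Run:
```python
from h import *
moved([0,0,0],[0,0,.35]);err()
```

```text
t 10.0 pm [ 0.504  -0.1855  0.1323] dp mm [-0.87 -0.18 -0.46] drot [-0.      0.0001  0.0008] F [ 0.79  0.25 -1.1 ] M [0.052 0.029 0.009] gap 0.0118 g 60.0
```

Scaled: 0.05 cm is 0.0008.

Call:
move_arm --deltas '[[[0,0,0],[0,0,0.0008],0.5],[[0,0,0],[0,0,0.0008],0.5]]'

```text
clock: 10.2
tool_pos: [0.5041, -0.1856, 0.132]
eef_rot: [0.0, 0.049, 0.999, -0.0]
ft_force: [-1.0, -0.2, 0.2]
finger_gap: 0.0116
grasp_force: 60.0
```

Scaled: 0.05 cm is 0.0008.

Call:
move_arm --deltas '[[[0,0,0],[0,0,0.0008],0.5],[[0,0,0],[0,0,0.0008],0.5]]'

```text
clock: 10.4
tool_pos: [0.5041, -0.1856, 0.1317]
eef_rot: [0.0, 0.049, 0.999, -0.0]
ft_force: [-0.8, -0.4, 1.3]
finger_gap: 0.0115
grasp_force: 60.0
```

Scaled: 0.04 cm is 0.0007.

Call:
move_arm --deltas '[[[0,0,0],[0,0,0.0007],0.5],[[0,0,0],[0,0,0.0007],0.5]]'

```text
clock: 10.6
tool_pos: [0.5042, -0.1856, 0.1315]
eef_rot: [0.0, 0.049, 0.999, -0.0]
ft_force: [-3.1, 0.7, 3.3]
finger_gap: 0.0116
grasp_force: 60.0
```

Run:
```python
from h import *
moved([0,0,0],[0,0,.14]);err()
```

```text
t 10.6 pm [ 0.5042 -0.1856  0.1315] dp mm [-0.66 -0.29  0.08] drot [ 0.0003 -0.0005  0.0007] F [-3.14  0.71  3.26] M [0.163 0.149 0.083] gap 0.0116 g 60.0
```

Scaled: 0.02 cm is 0.0003.

Call:
move_arm --deltas '[[[0,0,0],[0,0,0.0003],0.5],[[0,0,0],[0,0,0.0003],0.5],[[0,0,0],[0,0,0.0003],0.5]]'

```text
clock: 10.9
tool_pos: [0.5042, -0.1857, 0.1314]
eef_rot: [0.0, 0.049, 0.999, -0.0]
ft_force: [-1.7, 1.2, 6.7]
finger_gap: 0.0114
grasp_force: 60.0
```

Run:
```python
from h import *
moved([0,0,0],[0,0,.02]);err()
from cell import vision
import cv2
im=vision.read_camera("scene");cv2.imwrite("pics/g.png",cv2.resize(im[195:245,255:305],(400,400),interpolation=2))
T=.307
from fit import rot
R=rot(YAW,T)
for h in(.03,.008):
    p=C+[.0007,.0008,0]+R@[0,0,.0298+h];print(h,p.round(4));plan(down(YAW,T),p)
```

```text
t 10.9 pm [ 0.5042 -0.1857  0.1314] dp mm [-0.66 -0.32  0.15] drot [ 0.0003 -0.0005  0.0007] F [-1.69  1.19  6.69] M [0.174 0.167 0.063] gap 0.0114 g 60.0
0.03 [ 0.5167 -0.1869  0.152 ]
turn [-0.    -0.307 -0.   ] cm [-1.2  -0.04 -2.08]
0.008 [ 0.5233 -0.1876  0.131 ]
turn [-0.    -0.307 -0.   ] cm [-1.86 -0.04  0.02]
```

View pics/g.png

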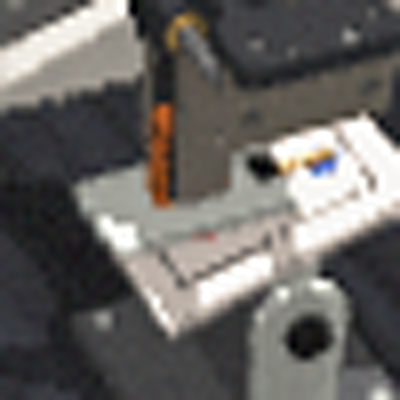

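The tip at (327,157) touches the blue dot at (322,161). Touch heights give a slope of about 0.307 rad. Lifting and tilting above the outline.

Scaled: -3.5 cm is -0.0583, -1.5 cm is -0.025, -0.307 rad is -0.1535.

Call:
move_arm --deltas '[[[0,0,0],[0,0,-0.0167],0.5],[[0,0,0],[0,0,-0.05],0.5],[[0,-0.05,0],[-0.0067,0,-0.0583],0.5],[[0,-0.1,0],[-0.0133,0,-0.0583],0.5],[[0,-0.1535,0],[-0.02,0,-0.05],0.5],[[0,-0.1535,0],[-0.02,0,-0.0417],0.5],[[0,-0.1535,0],[-0.0233,0,-0.025],0.5],[[0,-0.1535,0],[-0.0283,0,-0.0083],0.5],[[0,-0.1535,0],[-0.0283,0,-0.0083],0.5],[[0,-0.1535,0],[-0.0283,0,-0.0083],0.5]]'

```text
clock: 11.95
tool_pos: [0.5213, -0.1871, 0.1354]
eef_rot: [0.152, 0.048, 0.987, -0.007]
ft_force: [-0.3, 0.2, -1.9]
finger_gap: 0.0117
grasp_force: 60.0
```

Run:
```python
from h import *
moved([0,-.307,0],[-1.7,0,-.5]);err()
Rm,pm,_=meas()
from fit import *
out=[]
R=rot(YAW,.307);Rs=Rm.as_matrix()@np.diag([-1.,1,-1])
print("rel stage", (R.T@(pm-Rs@[0,0,.0298]-C)*1e3).round(2))
for c,(x0,x1,y0,y1) in dict(scene=(255,305,190,240),top=(300,350,150,200)).items():
    im=vision.read_camera(c);out.append(cv2.resize(im[y0:y1,x0:x1],(400,400),interpolation=2))
    o=pm-Rs@[0,0,.0298];pts=np.vstack([[.058,0,.005],rect(.076,.04,0)])@Rs.T+o
    print(((proj(c,pts)-[x0,y0]+.5)*8-.5).round(0).tolist())
cv2.imwrite("pics/i.png",np.hstack(out))
```

```text
t 11.95 pm [ 0.5213 -0.1871  0.1354] dp mm [-0.43 -0.09 -0.82] drot [-0.0004  0.0013  0.0002] F [-0.28  0.15 -1.91] M [0.001 0.154 0.008] gap 0.0117 g 60.0
rel stage [-0.1   1.19 12.58]
[[380.0, 136.0], [312.0, 138.0], [362.0, 201.0], [183.0, 297.0], [137.0, 231.0]]
[[201.0, 75.0], [128.0, 125.0], [249.0, 139.0], [212.0, 363.0], [93.0, 349.0]]
```

View pics/i.png

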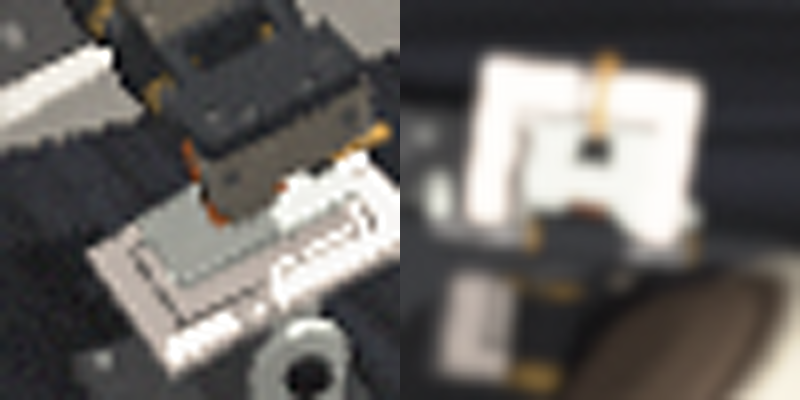

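The slide hovers tilted over the outline. In the top crop the pin tip at (606,65) is about 1 px uphill of the prediction, so I shift 1.5 mm downhill and approach along the normal.

Scaled: 1 cm is 0.0167, 0.9 cm is 0.015.

Call:
move_arm --deltas '[[[0,0,0],[0.0025,-0.0017,0.0067],0.5],[[0,0,0],[0.0025,-0.0017,0.0117],0.5],[[0,0,0],[0.0025,-0.0017,0.015],0.5],[[0,0,0],[0.0025,-0.0017,0.0167],0.5],[[0,0,0],[0.0025,-0.0017,0.0167],0.5],[[0,0,0],[0.0025,-0.0017,0.0167],0.5]]'

```text
clock: 12.65
tool_pos: [0.5224, -0.1884, 0.1259]
eef_rot: [0.153, 0.049, 0.987, -0.008]
ft_force: [0.7, 1.3, -0.0]
finger_gap: 0.0117
grasp_force: 60.0
```

Scaled: 0.1 cm is 0.0017, 0.05 cm is 0.0008.

Call:
move_arm --deltas '[[[0,0,0],[0,0,0.0008],0.5],[[0,0,0],[0,0,0.0017],0.5],[[0,0,0],[0,0,0.0017],0.5]]'

```text
clock: 12.95
tool_pos: [0.5227, -0.1884, 0.1248]
eef_rot: [0.153, 0.049, 0.987, -0.008]
ft_force: [-0.3, -0.1, 0.3]
finger_gap: 0.0116
grasp_force: 60.0
```

Scaled: 0.05 cm is 0.0008.

Call:
move_arm --deltas '[[[0,0,0],[0,0,0.0008],0.5],[[0,0,0],[0,0,0.0008],0.5]]'

```text
clock: 13.15
tool_pos: [0.5228, -0.1884, 0.1243]
eef_rot: [0.153, 0.049, 0.987, -0.008]
ft_force: [0.1, -0.1, -1.3]
finger_gap: 0.0123
grasp_force: 60.0
```

```bash
cat >> h.py <<'E'
def rel():
    from fit import rot
    Rm,pm,s=meas();Rs=Rm.as_matrix()@np.diag([-1.,1,-1]);R=rot(YAW,.307)
    print("rel stage",(R.T@(pm-Rs@[0,0,.0298]-C)*1e3).round(2),"F stage",(R.T@s["ft_force"]).round(2))
E
python3 - <<'E'
from h import *
moved([0,0,0],[.15,-.1,1.15]);err();rel()
E
```

```text
t 13.15 pm [ 0.5228 -0.1884  0.1243] dp mm [-0.84 -0.19 -0.44] drot [0.0002 0.     0.0007] F [ 0.1  -0.1  -1.26] M [ 0.055  0.171 -0.015] gap 0.0123 g 60.0
rel stage [-1.82  0.03  1.56] F stage [-0.27 -0.09 -1.24]
```

Scaled: 0.05 cm is 0.0008.

Call:
move_arm --deltas '[[[0,0,0],[0,0,0.0008],0.5],[[0,0,0],[0,0,0.0008],0.5]]'

```text
clock: 13.35
tool_pos: [0.523, -0.1884, 0.1239]
eef_rot: [0.153, 0.049, 0.987, -0.007]
ft_force: [0.9, -0.2, -0.9]
finger_gap: 0.0118
grasp_force: 60.0
```

Scaled: 0.05 cm is 0.0008.

Call:
move_arm --deltas '[[[0,0,0],[0,0,0.0008],0.5],[[0,0,0],[0,0,0.0008],0.5]]'

```text
clock: 13.55
tool_pos: [0.5231, -0.1884, 0.1233]
eef_rot: [0.153, 0.049, 0.987, -0.007]
ft_force: [-0.2, -0.5, -1.2]
finger_gap: 0.0115
grasp_force: 60.0
```

Run:
```python
from h import *
moved([0,0,0],[0,0,.1]);err();rel()
```

```text
t 13.55 pm [ 0.5231 -0.1884  0.1233] dp mm [-0.87 -0.16 -0.48] drot [0.0002 0.0001 0.0007] F [-0.19 -0.46 -1.22] M [ 0.106  0.181 -0.03 ] gap 0.0115 g 60.0
rel stage [-1.87  0.05  0.53] F stage [-0.51 -0.47 -1.12]
```

Scaled: 0.05 cm is 0.0008.

Call:
move_arm --deltas '[[[0,0,0],[0,0,0.0008],0.5],[[0,0,0],[0,0,0.0008],0.5]]'

```text
clock: 13.75
tool_pos: [0.5233, -0.1884, 0.1229]
eef_rot: [0.153, 0.049, 0.987, -0.007]
ft_force: [0.2, 0.2, -0.8]
finger_gap: 0.0117
grasp_force: 60.0
```

Scaled: 0.05 cm is 0.0008.

Call:
move_arm --deltas '[[[0,0,0],[0,0,0.0008],0.5],[[0,0,0],[0,0,0.0008],0.5]]'

```text
clock: 13.95
tool_pos: [0.5234, -0.1885, 0.1227]
eef_rot: [0.153, 0.048, 0.987, -0.008]
ft_force: [-3.3, 0.6, 3.1]
finger_gap: 0.0115
grasp_force: 60.0
```

Run:
```python
from h import *
moved([0,0,0],[0,0,.1]);err();rel()
```

```text
t 13.95 pm [ 0.5234 -0.1885  0.1227] dp mm [-0.86 -0.24 -0.14] drot [0.0002 0.0001 0.0005] F [-3.32  0.63  3.1 ] M [0.226 0.484 0.066] gap 0.0115 g 60.0
rel stage [-1.75 -0.02 -0.15] F stage [-2.27  0.3   3.97]
```

Scaled: 0.04 cm is 0.0007.

Call:
move_arm --deltas '[[[0,0,0],[0,0,0.0007],0.5],[[0,0,0],[0,0,0.0007],0.5],[[0,0,0],[0,0,0.0007],0.5]]'

```text
clock: 14.25
tool_pos: [0.5235, -0.1885, 0.1227]
eef_rot: [0.153, 0.048, 0.987, -0.008]
ft_force: [-5.8, 1.6, 6.3]
finger_gap: 0.0117
grasp_force: 60.0
```

Run:
```python
from h import *
moved([0,0,0],[0,0,.04]);err();rel()
```

```text
t 14.25 pm [ 0.5235 -0.1885  0.1227] dp mm [-0.94 -0.26  0.25] drot [0.0002 0.0003 0.0003] F [-5.84  1.57  6.34] M [0.361 0.76  0.132] gap 0.0117 g 60.0
rel stage [-1.71 -0.05 -0.16] F stage [-3.77  1.    7.85]
```

Run:
```python
from h import *
from fit import *
err();rel()
R=rot(YAW,.307);q=np.array([[.058,0,.005],[.048,0,.005],[.055,0,0],[.055,.035,0],[.055,-.035,0]])@R.T+C
for c,(x0,x1,y0,y1) in dict(scene=(283,312,195,222),top=(308,336,150,178)).items():
    im=vision.read_camera(c).astype(float);s=im[y0:y1,x0:x1];m=s[...,2]-s[...,0]>50
    ys,xs=np.nonzero(m);print(c,proj(c,q).round(1).tolist(),sorted(zip((ys+y0).tolist(),(xs+x0).tolist())))
err();rel()
```

```text
t 14.25 pm [ 0.5235 -0.1885  0.1227] dp mm [-0.94 -0.26  0.25] drot [0.0002 0.0003 0.0003] F [-5.84  1.57  6.34] M [0.361 0.76  0.132] gap 0.0117 g 60.0
rel stage [-1.71 -0.05 -0.16] F stage [-3.77  1.    7.85]
scene [[303.1, 209.5], [300.2, 211.0], [302.5, 211.0], [297.1, 204.3], [308.2, 218.0]] [(209, 302), (209, 303), (210, 301), (210, 302), (210, 303), (211, 299), (211, 300), (211, 301), (212, 297), (212, 298), (212, 299), (216, 290), (216, 291), (221, 283)]
top [[324.3, 158.1], [323.7, 161.9], [323.8, 159.0], [310.6, 157.4], [336.9, 160.5]] [(157, 324), (157, 325), (158, 324), (158, 325), (158, 326), (159, 324), (159, 325), (160, 324), (160, 325), (161, 324), (162, 324), (163, 323), (163, 324), (164, 323), (164, 324), (165, 323), (165, 324), (166, 324)]
t 14.35 pm [ 0.5235 -0.1885  0.1227] dp mm [-0.95 -0.22  0.22] drot [0.0002 0.0003 0.0003] F [-6.45  1.01  6.56] M [0.383 0.785 0.05 ] gap 0.0114 g 60.0
rel stage [-1.74 -0.01 -0.18] F stage [-4.24  0.38  8.23]
```

Pin pixels match the flush prediction within 1 px in both views. I'll do one small pitch probe to confirm the contact is flush.

Scaled: 0.015 rad is 0.0075.

Call:
move_arm --deltas '[[[0,0.0035,0],[0,0,0],0.5],[[0,0.0075,0],[0,0,0],0.5],[[0,0.0075,0],[0,0,0],0.5],[[0,0.0075,0],[0,0,0],0.5]]'

```text
clock: 14.75
tool_pos: [0.5238, -0.1886, 0.1233]
eef_rot: [0.145, 0.048, 0.988, -0.007]
ft_force: [-7.8, 2.4, 9.7]
finger_gap: 0.0114
grasp_force: 60.0
```

Run:
```python
from h import *
moved([0,.015,0],[0,0,0]);err();rel()
```

```text
t 14.75 pm [ 0.5238 -0.1886  0.1233] dp mm [-0.63 -0.35  0.78] drot [ 0.0005 -0.0004  0.    ] F [-7.82  2.42  9.7 ] M [0.359 0.647 0.176] gap 0.0114 g 60.0
rel stage [-1.67 -0.12  0.26] F stage [-4.72  1.65 11.67]
```

Scaled: -0.03 rad is -0.015.

Call:
move_arm --deltas '[[[0,-0.005,0],[0,0,0],0.5],[[0,-0.01,0],[0,0,0],0.5],[[0,-0.015,0],[0,0,0],0.5],[[0,-0.015,0],[0,0,0],0.5],[[0,-0.015,0],[0,0,0],0.5]]'

```text
clock: 15.25
tool_pos: [0.5235, -0.1887, 0.123]
eef_rot: [0.16, 0.048, 0.986, -0.008]
ft_force: [-6.9, 1.8, 9.6]
finger_gap: 0.0115
grasp_force: 60.0
```

Run:
```python
from h import *
moved([0,-.03,0],[0,0,0]);err();rel()
```

```text
t 15.25 pm [ 0.5235 -0.1887  0.123 ] dp mm [-0.95 -0.42  0.55] drot [ 0.0006  0.0003 -0.    ] F [-6.92  1.78  9.56] M [0.397 1.247 0.121] gap 0.0115 g 60.0
rel stage [-1.17 -0.23  0.14] F stage [-3.84  1.1  11.24]
```

Height and force rise on tilting either way, so the original angle was flush. Returning to it.

Scaled: 0.013 rad is 0.0065.

Call:
move_arm --deltas '[[[0,0.0035,0],[0,0,0],0.5],[[0,0.0065,0],[0,0,0],0.5],[[0,0.0065,0],[0,0,0],0.5],[[0,0.0065,0],[0,0,0],0.5],[[0,0.0065,0],[0,0,0],0.5]]'

```text
clock: 15.75
tool_pos: [0.5238, -0.1887, 0.1229]
eef_rot: [0.154, 0.048, 0.987, -0.008]
ft_force: [-3.2, 0.4, 6.2]
finger_gap: 0.0118
grasp_force: 60.0
```

Run:
```python
from h import *
from cell import job
moved([0,.013,0],[0,0,0]);err();rel()
print(job.close_job())
```

```text
t 15.75 pm [ 0.5238 -0.1887  0.1229] dp mm [-0.61 -0.46  0.36] drot [ 0.0007 -0.0006  0.0003] F [-3.23  0.38  6.18] M [0.27  0.702 0.087] gap 0.0118 g 60.0
rel stage [-1.26 -0.24 -0.15] F stage [-1.23  0.06  6.87]
the job is handed in; nothing more can be done
None
```

I touched the pin to the red dot and then the blue dot, and handed the job in at 15.75 s with the slide still gripped, flush inside the outline at about 0.31 rad, pin uphill, pushing with roughly 8 N; no verdict came back.

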